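# Weigh out a rock test portion from the divided sample tray

## Robot

A 6-joint arm with a two-finger parallel gripper is mounted at the origin on a cart in front of the work surface, level with it; the furniture and walls round the work are solid. World frame = base frame: x ahead of the robot, y to its left, z up, the work surface at z = 0. Lengths are in m, angles in degrees, forces in N, time in s.
With the tool pointing down it reaches from about 0.35 to 0.875 m from the base axis. Payload 15.5 kg.
Tool frame: the origin (TCP) lies midway between the tips of the shut fingers; the grasp point (between the pads) lies 19 mm behind it; z points along the fingers, y is the line along which they close (so a half turn about z gives the same grasp; the last joint's range is limited). The gripper opens to 85 mm and grips with 20 to 120 N. Pads are 22 mm wide; open, the fingers measure 114 mm over their backs; the gripper's body (76 mm by 85 mm) begins 54 mm behind the grasp point. The pads swing forward as they close: fully open they stand 13 mm farther back than shut.
Start: joints at [-76.92, 28.281, 77.091, -0, 74.628, -5.472], TCP at [0.199, -0.593, 0.231] pointing down, gripper open.
Joint ranges: [-166.48, 166.48], [-47.26, 123.95], [12.59, 153.08], [-70.14, 250.14], [6.76, 159.57], [-176.63, 176.63]. Speed limits (degrees/s): [108.29, 108.29, 147.25, 172.46, 172.46, 172.46].

## Interface

Orientations are given as [roll, pitch, yaw] about the fixed x, y, z axes, in that order (R = Rz(yaw) Ry(pitch) Rx(roll)).
In Python, from rig import env gives the robot as it stands.
- The arm moves only by the tool step_arm, never from a script. Its argument "motion" is a list of rows, each an object with "delta_rot": the turn, a rotation vector about the tool's x, y, z in units of 180 degrees (1.0 is 180 degrees), a list of three; "dp": the shift along the tool's x, y, z in units of 0.2 m (1.0 is 0.2 m), a list of three; "claw": the opening, from 0 (shut) to 1 (fully open). A call has exactly 10 rows; each row is the pose to reach, as a shift and turn from the pose commanded when the call began, along the tool's axes at that moment, turning the shorter way round; what a row does not reach only later rows make up. A row lasts 1/12 s, in which the tool goes at most 41.7 mm and 7.16 degrees, less where a joint would pass 70% of its speed; a pose out of reach is approached as far as the arm can. A call with a number of a shift or a turn outside -1 to 1 is refused whole. A call with a gripper value outside its range is refused whole. The fingers move at their own pace and stop on an object; "grip_force" is the grip in N (left out, the last holds). Time passes only in rows, so rows that repeat a pose let the fingers close, or fill a call up. It gives the time, the measured TCP pose, the force, the opening and the grip force at its end, in the units of the state.
- env.observe(): the state, without advancing time (a new reading comes with each control period).
- env.capture(name): name is "scene" or "side" or "wrist"; returns a dict with "img" (480x640x3 uint8, red, green, blue), "range_z" (480x640 float32, m along the optical axis (not along the pixel's ray), 0 where there is no reading), "vfov" (degrees; the focal length in pixels is half the picture's height over the tangent of half this angle, whatever the lens; pixels are square), "cx", "cy" (the principal point, pixels), "eye" and "rotation" of the camera in the world. Camera axes: x right, y down, z forward; pixel columns grow to the right and rows downward; lengths in m; the calibration is good to about 2 mm. A picture is of the moment at which its call begins.
- env.job_done(): hands the job in; it is judged then, once.
Trained networks look in the newest picture that a camera, given by its name, has taken for a name from the list of things; names that differ only in an ending like _2 or _b are one class to them, and where a whole thing is asked for, a point or a joint stands for the part that bears it (a point fixed in the world has none). Each returns a list of dicts, best first, with "p" (0 to 1); they miss things now and then, are a little off and sometimes report something else, mostly with a low value. They report only what shows in the picture. A call takes as long as a camera call.
- env.boxes_of(camera, thing): "pixel" ([column, row] in pixels, amid what is visible of it).
- env.silhouettes(camera, thing): "mask" (480x640 bool, what is visible of it) and "pixel" ([column, row] in pixels, amid what is visible of it).
The state is a dict: "time_s": time; "joints": joint angles; "qvel": joint speeds; "effort": joint torques, N m; "tcp_pos": TCP position; "orientation": TCP orientation; "wrist_force": force on the tool from outside, world axes, zero at the start; "moment": the same for the moment, N m; "opening": finger opening in m; "finger_force": force on a finger pad.
Only numpy, scipy, OpenCV 4.12 (cv2) and the standard library are available. Lean on these libraries where they do the work, as an engineer would, in place of code of your own. Each camera call takes 0.05 s, during which the arm holds its last target. There are 200 camera calls.

## Task

Weigh out a test portion: pick pieces of crushed rock from the divided sample tray and set them gently on the pan of the dial scale, without dropping them, until the red needle comes to rest inside the green sector. Pieces you do not need belong in the tray, and the other things on the bench stay where they are.

Things in the scene. Friction and masses are not known exactly. Their poses are not given: they have to be found in the camera images.
- scale: Dial spring scale: cream housing about 0.30 m deep and 180 mm wide, round dial of 132 mm leaning back to face its user (the scale's -x side), round steel pan on top. Fixed to the bench. Origin: on the bench top under the centre of the pan; x points away from the dial, z up.
- pan_floor (a point): Centre of the flat inner floor of the scale's round steel pan: 160 mm across inside at the floor, rim 11 mm higher. 141 mm above the bench when empty; the pan sinks 1 mm for each 20 g laid on it (stop at 22.5 mm, 450 g), without tilting, and settles within a second. Axes as the scale's.
- needle (a joint): Angle of the red dial needle (rad), growing clockwise as seen by the user; 0 with an empty pan (at lower left, 150 degrees left of 12 o'clock). It follows the load on the pan: 0.01309 rad per gram, i.e. 300 degrees for 400 g; the long dial marks stand every 50 g, the short ones every 10 g.
- pan (a joint): How far the pan is pressed down from its empty height (m).
- sector (a joint): Setting of the green sector at the rim of the dial (rad), on the needle's scale: the needle stands in the middle of the sector when both joints read the same. The sector reaches 0.353 rad (27 g) to each side. It has been set by hand behind the glass and stays put.
- needle_tip (a point): Point on the red needle 50 mm from the dial's centre.
- sector_tip (a point): Middle of the green sector, 50 mm from the dial's centre; the needle is inside the sector when needle_tip is within 17.5 mm of this point.
- tray: Divided wooden sample tray, 198 mm (its x) by 350 mm (its y), walls and dividers 5 mm thick and 30 mm high, floor 5 mm thick; two rows of three compartments, each about 92 mm (x) by 110 mm (y), one piece of rock in each, in no fixed order. Fixed to the bench. Origin: centre of its underside.
- stone_l1: Large angular piece of grey-brown crushed rock, 48 x 40 x 40 mm (its x, y, z), 160 g within 3 percent, in the tray. It lies on its flat underside; its two y sides are flat and parallel, 40 mm apart: grip across y. Origin: centre of its underside; z up.
- stone_l2: Large angular piece of grey-brown crushed rock, 48 x 40 x 40 mm (its x, y, z), 160 g within 3 percent, in the tray. It lies on its flat underside; its two y sides are flat and parallel, 40 mm apart: grip across y. Origin: centre of its underside; z up.
- stone_m1: Medium angular piece of grey-brown crushed rock, 38 x 32 x 32 mm (its x, y, z), 80 g within 3 percent, in the tray. It lies on its flat underside; its two y sides are flat and parallel, 32 mm apart: grip across y. Origin: centre of its underside; z up.
- stone_m2: Medium angular piece of grey-brown crushed rock, 38 x 32 x 32 mm (its x, y, z), 80 g within 3 percent, in the tray. It lies on its flat underside; its two y sides are flat and parallel, 32 mm apart: grip across y. Origin: centre of its underside; z up.
- stone_s1: Small angular piece of grey-brown crushed rock, 30 x 25 x 27 mm (its x, y, z), 40 g within 3 percent, in the tray. It lies on its flat underside; its two y sides are flat and parallel, 25 mm apart: grip across y. Origin: centre of its underside; z up.
- stone_s2: Small angular piece of grey-brown crushed rock, 30 x 25 x 27 mm (its x, y, z), 40 g within 3 percent, in the tray. It lies on its flat underside; its two y sides are flat and parallel, 25 mm apart: grip across y. Origin: centre of its underside; z up.
- moisture_can_0: Small open aluminium moisture can, 55 mm across, 30 mm high, behind the tray; a bystander. Origin: centre of its underside.
- moisture_can_1: Small open aluminium moisture can, 56 mm across, 30 mm high, behind the tray; a bystander. Origin: centre of its underside.
- stopwatch: Black stopwatch, 70 x 58 x 16 mm, lying behind the tray; a bystander. Origin: centre of its underside.

How it is judged (in metres and radians):
At the end, for the whole second after the job is handed in: The needle rests inside the green sector (within 27 g, 17.5 mm at the needle's 50 mm mark, of its middle), and every piece of rock lies still either on the scale's pan or in the tray (distance between needle_tip and sector_tip below 0.0175 m and velocity of joint needle between -0.15 and 0.15 rad/s and linear speed of each of stone_l1, stone_l2, stone_m1, stone_m2, stone_s1, stone_s2 below 0.02 m/s and ((x of stone_l1 in the frame of tray between -0.099 and 0.099 m and y of stone_l1 in the frame of tray between -0.175 and 0.175 m and z of stone_l1 in the frame of tray between -0.005 and 0.06 m) or (horizontal distance between stone_l1 and pan_floor below 0.09 m and z of stone_l1 in the frame of pan_floor between -0.01 and 0.06 m)) and ((x of stone_l2 in the frame of tray between -0.099 and 0.099 m and y of stone_l2 in the frame of tray between -0.175 and 0.175 m and z of stone_l2 in the frame of tray between -0.005 and 0.06 m) or (horizontal distance between stone_l2 and pan_floor below 0.09 m and z of stone_l2 in the frame of pan_floor between -0.01 and 0.06 m)) and ((x of stone_m1 in the frame of tray between -0.099 and 0.099 m and y of stone_m1 in the frame of tray between -0.175 and 0.175 m and z of stone_m1 in the frame of tray between -0.005 and 0.06 m) or (horizontal distance between stone_m1 and pan_floor below 0.09 m and z of stone_m1 in the frame of pan_floor between -0.01 and 0.06 m)) and ((x of stone_m2 in the frame of tray between -0.099 and 0.099 m and y of stone_m2 in the frame of tray between -0.175 and 0.175 m and z of stone_m2 in the frame of tray between -0.005 and 0.06 m) or (horizontal distance between stone_m2 and pan_floor below 0.09 m and z of stone_m2 in the frame of pan_floor between -0.01 and 0.06 m)) and ((x of stone_s1 in the frame of tray between -0.099 and 0.099 m and y of stone_s1 in the frame of tray between -0.175 and 0.175 m and z of stone_s1 in the frame of tray between -0.005 and 0.06 m) or (horizontal distance between stone_s1 and pan_floor below 0.09 m and z of stone_s1 in the frame of pan_floor between -0.01 and 0.06 m)) and ((x of stone_s2 in the frame of tray between -0.099 and 0.099 m and y of stone_s2 in the frame of tray between -0.175 and 0.175 m and z of stone_s2 in the frame of tray between -0.005 and 0.06 m) or (horizontal distance between stone_s2 and pan_floor below 0.09 m and z of stone_s2 in the frame of pan_floor between -0.01 and 0.06 m))); the robot touches nothing.
It fails at once if the pan is struck or a piece is dropped on it (pan driven down faster than 0.3 m/s) (velocity of joint pan above 0.3 m/s).
It fails at once if the moisture can is displaced by more than 30 mm (distance of moisture_can_0 from where it was at the start of the episode above 0.03 m).
It fails at once if the moisture can is displaced by more than 30 mm (distance of moisture_can_1 from where it was at the start of the episode above 0.03 m).
It fails at once if the stopwatch is displaced by more than 30 mm (distance of stopwatch from where it was at the start of the episode above 0.03 m).
It also fails if it takes over 64 s, if anything falls off the work surface, if the arm or the gripper's body presses on something with over 40 N, if the wrist force passes 120 N, or if a joint passes its speed limit or range.

## Working session

There is one attempt and no reset: what is moved stays moved. The work goes in short steps, Python scripts to look and compute and a tool call to move; the robot and the scene stay as the last step left them, time stands still between calls to the robot, and variables do not carry over. Pictures are saved under pics/ and viewed, at most 10 in all, crops included, and the job is handed in when it is done.

Besides the shell and the picture viewer there is one more tool, called by a JSON object that holds its "method" and its "body", one argument or row to a line. step_arm: Moves the arm, as the interface text tells. Shifts and turns lie within -1 to 1; 1 stands for 0.2 m of shift or 180 degrees of turn. Its arguments: {"type":"object","properties":{"motion":{"type":"array"},"grip_force":{"type":"number"}},"required":["motion"]}

```bash
ls; mkdir -p pics; cat > h.py <<'E'
import numpy as np, cv2
from rig import env
def cap(n):
    return env.capture(n)
def f(c): return 240/np.tan(np.radians(c["vfov"])/2)
def pts(c):
    v,u=np.mgrid[0:480,0:640]; z=c["range_z"]; F=f(c)
    P=np.stack([(u-c["cx"])/F*z,(v-c["cy"])/F*z,z],-1)
    return P@np.array(c["rotation"]).T+np.array(c["eye"])
E
python3 - <<'E'
from h import *
print(env.observe())
for n in ["scene","side"]:
    c=cap(n); cv2.imwrite(f"pics/{n}0.png",c["img"][:,:,::-1]); print(n,c["eye"],c["rotation"],c["vfov"],c["cx"],c["cy"])
    P=pts(c)
    for t in ["scale","tray","stone_l1","stone_m1","stone_s1","needle","sector","moisture_can_0","stopwatch"]:
        for d in env.silhouettes(n,t):
            m=d["mask"]&(c["range_z"]>0); q=P[m]
            if len(q): print(t,round(d["p"],2),np.round(d["pixel"]),m.sum(),np.round(np.median(q,0),3),np.round(np.percentile(q,[2,98],axis=0),3).tolist())
E
```

```text
pics
{'time_s': 0.0, 'joints': array([-7.69187802e+01,  2.83158567e+01,  7.71266010e+01,  2.64537039e-04,
        7.46276119e+01, -5.47110829e+00]), 'qvel': array([ 0.05556135,  0.00685352, -0.02231992, -0.03925304, -0.02573606,
        0.00352165]), 'effort': array([-1.82813379e-03, -8.82183981e+01, -3.83874393e+01, -4.20595770e-04,
        1.01579961e-02,  7.46634413e-06]), 'tcp_pos': array([ 0.19878821, -0.59217512,  0.23069283]), 'orientation': array([-1.79930274e+02, -6.93452683e-03,  1.85522536e+01]), 'wrist_force': array([ 0.69142259,  0.885093  , -0.20517096]), 'moment': array([0.0080407 , 0.01716976, 0.02899285]), 'finger_force': 0.0, 'opening': 0.08525071869989942}
scene [-0.14620033 -0.5146496   0.60469811] [-118.9421054    -1.19971141  -52.77330366] 53.36795539293015 321.49418976654886 243.98404282304693Traceback (most recent call last):
  File "<stdin>", line 5, in <module>
  File "h.py", line 9, in pts
    return P@np.array(c["rotation"]).T+np.array(c["eye"])
           ~~~~~~~~~~~~~~~~~~~~~~~~~~~^~~~~~~~~~~~~~~~~~~
ValueError: operands could not be broadcast together with shapes (480,640) (3,)
```

Rotation is roll/pitch/yaw.

```bash
sed -i 's/P@np.array(c\["rotation"\]).T/P@Rot(c["rotation"]).T/' h.py; cat >> h.py <<'E'
from scipy.spatial.transform import Rotation
def Rot(e): return Rotation.from_euler("xyz",e,degrees=True).as_matrix()
E
python3 - <<'E'
from h import *
for n in ["scene","side"]:
    c=cap(n); cv2.imwrite(f"pics/{n}0.png",c["img"][:,:,::-1]); print(n,c["eye"],c["rotation"],c["vfov"])
    P=pts(c)
    for t in ["scale","tray","stone_l1","stone_m1","stone_s1","needle","sector","moisture_can_0","stopwatch"]:
        for d in env.silhouettes(n,t):
            m=d["mask"]&(c["range_z"]>0); q=P[m]
            if len(q): print(t,round(d["p"],2),np.round(d["pixel"]),m.sum(),np.round(np.median(q,0),3),np.round(np.percentile(q,[2,98],axis=0),3).tolist())
E
```

```text
scene [-0.14620033 -0.5146496   0.60469811] [-118.9421054    -1.19971141  -52.77330366] 53.36795539293015
scale 0.81 [242. 221.] 3094 [0.572 0.238 0.103] [[0.502, 0.221, 0.013], [0.644, 0.36, 0.152]]
tray 0.78 [363. 319.] 10433 [ 0.521 -0.133  0.013] [[0.424, -0.281, 0.003], [0.631, 0.067, 0.032]]
stone_l1 0.77 [418. 317.] 539 [ 0.564 -0.227  0.037] [[0.554, -0.24, 0.009], [0.596, -0.201, 0.047]]
stone_l1 0.64 [346. 319.] 543 [ 0.469 -0.12   0.035] [[0.456, -0.131, 0.009], [0.495, -0.091, 0.048]]
stone_m1 0.94 [300. 293.] 344 [0.485 0.008 0.031] [[0.476, -0.004, 0.008], [0.511, 0.027, 0.04]]
stone_m1 0.73 [375. 246.] 373 [0.77  0.001 0.018] [[0.747, -0.024, 0.003], [0.801, 0.028, 0.031]]
stone_m1 0.7 [393. 346.] 367 [ 0.472 -0.221  0.033] [[0.463, -0.234, 0.01], [0.494, -0.204, 0.04]]
stone_s1 0.71 [369. 301.] 215 [ 0.57  -0.11   0.025] [[0.563, -0.119, 0.007], [0.588, -0.092, 0.034]]
stone_s1 0.67 [327. 280.] 183 [0.574 0.006 0.025] [[0.565, 0.001, 0.007], [0.592, 0.026, 0.034]]
moisture_can_0 0.87 [376. 247.] 356 [0.769 0.001 0.018] [[0.747, -0.024, 0.004], [0.801, 0.029, 0.031]]
m
[... 902 characters left out ...]
1 0.69 [330. 294.] 133 [ 0.579 -0.11   0.024] [[0.565, -0.118, 0.003], [0.593, -0.066, 0.035]]
stone_s1 0.63 [326. 265.] 115 [0.582 0.01  0.025] [[0.568, 0.003, 0.006], [0.597, 0.028, 0.034]]
stone_s1 0.52 [295. 264.] 190 [0.496 0.006 0.032] [[0.479, -0.002, 0.007], [0.515, 0.028, 0.04]]
moisture_can_0 0.79 [410. 290.] 409 [ 0.801 -0.088  0.013] [[0.774, -0.127, -0.002], [0.831, -0.068, 0.032]]
moisture_can_0 0.71 [394. 266.] 317 [0.776 0.015 0.015] [[0.75, -0.023, -0.001], [0.8, 0.034, 0.031]]
stopwatch 0.77 [418. 322.] 508 [ 0.792 -0.225  0.015] [[0.761, -0.248, -0.001], [0.827, -0.192, 0.02]]
stopwatch 0.58 [392. 264.] 327 [0.776 0.014 0.015] [[0.749, -0.023, -0.001], [0.8, 0.034, 0.031]]
```

View pics/scene0.png

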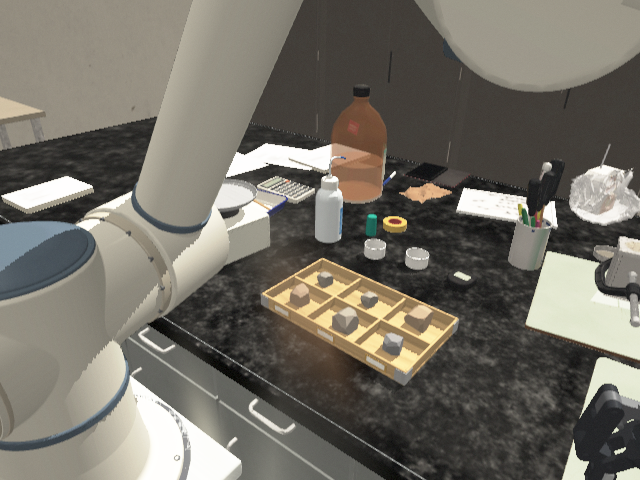

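View pics/side0.png

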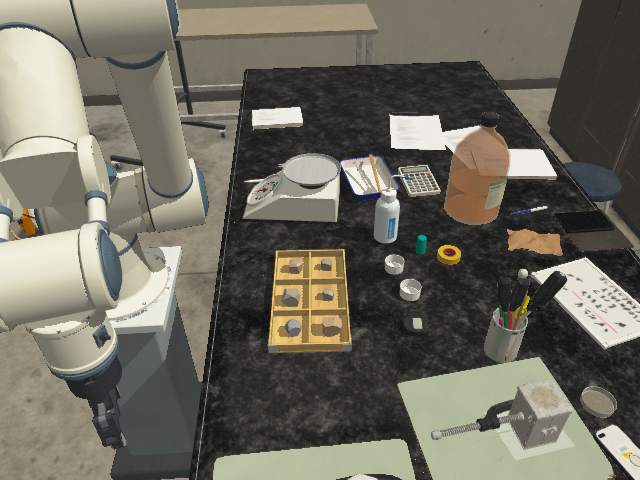

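The scene view shows the tray with its six stones, pixel rows 260–380. The scale is half hidden behind the arm. In the side view the dial shows obliquely around (264,190) and the pan is at (311,170). I'll rectify the dial and get the stones' shapes.

```bash
python3 - <<'E'
from h import *
c=cap("side"); P=pts(c); 
q=P.reshape(-1,3)
# pan rim: circle fit
m=(q[:,2]>0.147)&(q[:,2]<0.156)&(abs(q[:,0]-.56)<.12)&(abs(q[:,1]-.32)<.12); r=q[m]
def circ(r):
    A=np.c_[2*r[:,:2],np.ones(len(r))];s=np.linalg.lstsq(A,(r[:,:2]**2).sum(1),rcond=None)[0]
    return s[:2],np.sqrt(s[2]+s[:2]@s[:2])
print("pan rim",circ(r),len(r), r.min(0),r.max(0))
# dial plane region
m=(q[:,0]>.36)&(q[:,0]<.46)&(abs(q[:,1]-.32)<.07)&(q[:,2]>.03); r=q[m]
ce=r.mean(0);print(ce,np.linalg.svd(r-ce,full_matrices=False)[2][2])
im=cv2.resize(c["img"][150:225,235:345],None,fx=7,fy=7,interpolation=cv2.INTER_CUBIC)
cv2.imwrite("pics/dial0.png",im[:,:,::-1])
# tray orientation
d=env.silhouettes("side","tray")[0]["mask"]; t=P[d&(c["range_z"]>0)]; t=t[(t[:,2]>.024)&(t[:,2]<.034)]
print("tray",cv2.minAreaRect(t[:,:2].astype(np.float32)))
E
```

```text
pan rim (array([0.55982248, 0.32277242]), np.float64(0.08986398158126675)) 200 [0.46826894 0.22944613 0.14704493] [0.65022667 0.41769479 0.15569791]
[0.41311191 0.30074587 0.06508667] [-0.57821655 -0.07177816  0.81271983]
tray ((0.530875027179718, -0.10196077823638916), (0.35713672637939453, 0.20023538172245026), 87.38865661621094)
```

View pics/dial0.png

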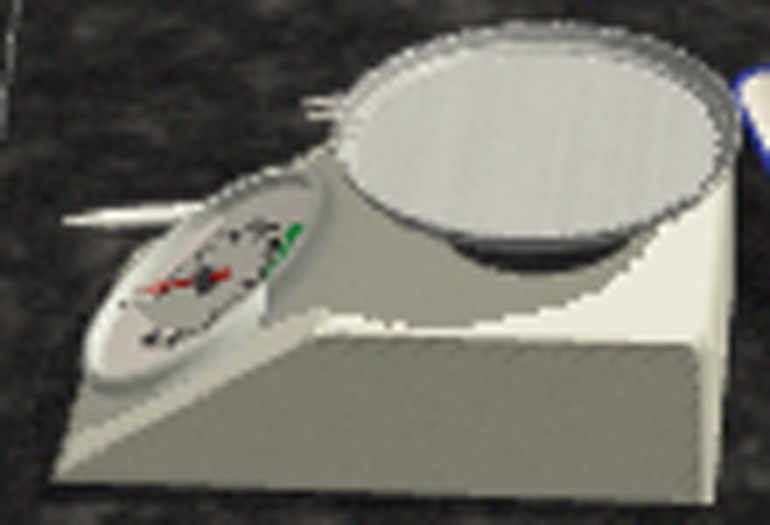

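The crop shows the dial centre at about (205,278), the needle tip at (145,291) and the green arc around (285,250). I'll compute the arc's angle by intersecting these rays with the dial plane.

```bash
python3 - <<'E'
from h import *
c=cap("side"); P=pts(c); F=f(c); R=Rot(c["rotation"])
hsv=cv2.cvtColor(c["img"],cv2.COLOR_RGB2HSV).astype(int)
roi=np.zeros((480,640),bool); roi[172:205,247:282]=1
g=roi&(hsv[...,0]>40)&(hsv[...,0]<85)&(hsv[...,1]>80); r=roi&((hsv[...,0]<10)|(hsv[...,0]>170))&(hsv[...,1]>100)
D=P[180:200,255:275].reshape(-1,3); 
ce=np.median(D,0); 
for _ in range(3):
    n=np.linalg.svd(D-D.mean(0),full_matrices=False)[2][2]; e=abs((D-D.mean(0))@n); D=D[e<np.percentile(e,80)]
n*=np.sign(n[2]); p0=D.mean(0)
def hit(v,u):
    d=np.stack([(u-c["cx"])/F,(v-c["cy"])/F,np.ones(len(u))],-1)@R.T
    o=np.array(c["eye"]); t=((p0-o)@n)/(d@n); return o+t[:,None]*d
print("n",n)
yaw=np.arctan2(-n[1],-n[0]); up=np.cross(n,[0,0,1]); right=np.cross([0,0,1],n)
right=-np.cross(n,[0,0,1])*1.0; right/=np.linalg.norm(right)
if right[1]>0: right=-right
up=np.cross(n,right); up*=np.sign(up[2])
G=hit(*np.nonzero(g)); N=hit(*np.nonzero(r))
uv=lambda X:np.c_[(X-p0)@right,(X-p0)@up]*1000
print("green",np.round(uv(G)).tolist()); print("red",np.round(uv(N)).tolist(), "yaw",np.degrees(yaw))
# dial centre estimates
C0=hit(np.array([150+278/7]),np.array([235+205/7])); print("hub",C0,uv(C0))
E
```

```text
n [-0.5657748   0.10341409  0.81804914]
green [[0.0, 51.0], [5.0, 56.0], [8.0, 53.0], [12.0, 58.0], [15.0, 54.0], [18.0, 51.0], [26.0, 53.0], [32.0, 46.0]]
red [[6.0, 14.0], [5.0, 5.0], [10.0, 11.0], [14.0, 16.0], [-18.0, -31.0], [-14.0, -26.0], [-9.0, -20.0], [-5.0, -15.0], [-19.0, -41.0], [-15.0, -35.0], [-10.0, -29.0]] yaw -10.358355829895983
hub [[0.40534823 0.34843735 0.06162944]] [[7.44999963 2.87465276]]
```

{"method": "step_arm", "body": {
  "motion": [
    {"dp": [0.4, -0.3, -0.12], "delta_rot": [0, 0, 0.05], "claw": 1},
    {"dp": [0.785, -0.6, -0.12], "delta_rot": [0, 0, 0.103], "claw": 1},
    {"dp": [0.785, -0.6, -0.12], "delta_rot": [0, 0, 0.103], "claw": 1},
    {"dp": [0.785, -0.6, -0.12], "delta_rot": [0, 0, 0.103], "claw": 1},
    {"dp": [0.785, -0.6, -0.12], "delta_rot": [0, 0, 0.103], "claw": 1},
    {"dp": [0.785, -0.6, -0.12], "delta_rot": [0, 0, 0.103], "claw": 1},
    {"dp": [0.785, -0.6, -0.12], "delta_rot": [0, 0, 0.103], "claw": 1},
    {"dp": [0.785, -0.6, -0.12], "delta_rot": [0, 0, 0.103], "claw": 1},
    {"dp": [0.785, -0.6, -0.12], "delta_rot": [0, 0, 0.103], "claw": 1},
    {"dp": [0.785, -0.6, -0.12], "delta_rot": [0, 0, 0.103], "claw": 1}
  ]
}}

```text
time_s: 2.03
tcp_pos: [0.309, -0.4296, 0.2551]
orientation: [-180.0, 0.0, -0.1]
wrist_force: [0.7, 0.8, 1.0]
opening: 0.0857
finger_force: 0.0
```

{"method": "step_arm", "body": {
  "motion": [
    {"dp": [0.55, -0.82, -0.12], "delta_rot": [0, 0, 0], "claw": 1},
    {"dp": [0.55, -0.82, -0.12], "delta_rot": [0, 0, 0], "claw": 1},
    {"dp": [0.55, -0.82, -0.12], "delta_rot": [0, 0, 0], "claw": 1},
    {"dp": [0.55, -0.82, -0.12], "delta_rot": [0, 0, 0], "claw": 1},
    {"dp": [0.55, -0.82, -0.12], "delta_rot": [0, 0, 0], "claw": 1},
    {"dp": [0.55, -0.82, -0.12], "delta_rot": [0, 0, 0], "claw": 1},
    {"dp": [0.55, -0.82, -0.12], "delta_rot": [0, 0, 0], "claw": 1},
    {"dp": [0.55, -0.82, -0.12], "delta_rot": [0, 0, 0], "claw": 1},
    {"dp": [0.55, -0.82, -0.12], "delta_rot": [0, 0, 0], "claw": 1},
    {"dp": [0.55, -0.82, -0.12], "delta_rot": [0, 0, 0], "claw": 1}
  ]
}}

```text
time_s: 2.87
tcp_pos: [0.4188, -0.2659, 0.279]
orientation: [-180.0, 0.0, -0.1]
wrist_force: [-0.1, 0.1, -0.5]
opening: 0.0851
finger_force: 0.0
```

{"method": "step_arm", "body": {
  "motion": [
    {"dp": [0.55, -0.82, -0.12], "delta_rot": [0, 0, 0], "claw": 1},
    {"dp": [0.55, -0.82, -0.12], "delta_rot": [0, 0, 0], "claw": 1},
    {"dp": [0.55, -0.82, -0.12], "delta_rot": [0, 0, 0], "claw": 1},
    {"dp": [0.55, -0.82, -0.12], "delta_rot": [0, 0, 0], "claw": 1},
    {"dp": [0.55, -0.82, -0.12], "delta_rot": [0, 0, 0], "claw": 1},
    {"dp": [0.55, -0.82, -0.12], "delta_rot": [0, 0, 0], "claw": 1},
    {"dp": [0.55, -0.82, -0.12], "delta_rot": [0, 0, 0], "claw": 1},
    {"dp": [0.55, -0.82, -0.12], "delta_rot": [0, 0, 0], "claw": 1},
    {"dp": [0.55, -0.82, -0.12], "delta_rot": [0, 0, 0], "claw": 1},
    {"dp": [0.55, -0.82, -0.12], "delta_rot": [0, 0, 0], "claw": 1}
  ]
}}

```text
time_s: 3.7
tcp_pos: [0.5289, -0.102, 0.3031]
orientation: [180.0, 0.0, -0.1]
wrist_force: [-0.7, -0.0, -1.3]
opening: 0.0856
finger_force: 0.0
```

```bash
python3 - <<'E'
from h import *
o=env.observe(); print(o["time_s"],o["tcp_pos"],o["orientation"],o["joints"])
c=cap("wrist"); cv2.imwrite("pics/w0.png",c["img"][:,:,::-1]); print(c["eye"],c["rotation"],c["vfov"])
np.savez("w0.npz",P=pts(c),img=c["img"],z=c["range_z"])
P=pts(c)
for t in ["stone_l1","stone_m1","stone_s1"]:
    for d in env.silhouettes("wrist",t):
        m=d["mask"]&(c["range_z"]>0); q=P[m]; q=q[q[:,2]>.012]
        if len(q)>20: print(t,round(d["p"],2),np.round(d["pixel"]),len(q),np.round(q[:,2].max(),3),cv2.minAreaRect(q[:,:2].astype(np.float32)))
E
```

```text
3.7 [ 0.52885409 -0.10200245  0.30314468] [ 1.79997953e+02  2.31088208e-02 -9.83416098e-02] [-1.72645345e+01  1.75170004e+01  8.31926698e+01 -8.93128721e-03
  7.93118052e+01  7.28354648e+01]
[ 0.61149472 -0.10190313  0.4446261 ] [ 1.61464969e+02 -2.86701331e-02 -9.00914852e+01] 70.50318097506022
stone_l1 0.97 [414. 154.] 1635 0.046 ((0.58016037940979, -0.21675768494606018), (0.04084937646985054, 0.04793452098965645), 88.2574462890625)
stone_l1 0.81 [322. 234.] 1061 0.046 ((0.48067933320999146, -0.10720180720090866), (0.039436209946870804, 0.048983704298734665), 89.33856201171875)
stone_l1 0.49 [218. 152.] 578 0.033 ((0.5821307301521301, 0.017942197620868683), (0.02562999725341797, 0.029819896444678307), 82.15387725830078)
stone_m1 0.95 [230. 220.] 825 0.038 ((0.4959682524204254, 0.015423735603690147), (0.03214632347226143, 0.03792841359972954), 82.39708709716797)
stone_m1 0.84 [402. 228.] 777 0.038 ((0.4842008948326111, -0.21306456625461578), (0.03809172660112381, 0.03209040313959122), 13.899881362915039)
stone_s1 0.86 [219. 150.] 578 0.033 ((0.5821307301521301, 0.017942197620868683), (0.02562999725341797, 0.029819896444678307), 82.15387725830078)
stone_s1 0.61 [317. 150.] 468 0.033 ((0.5787975192070007, -0.10136459767818451), (0.023941421881318092, 0.02957083471119404), 71.63695526123047)
```

View pics/w0.png

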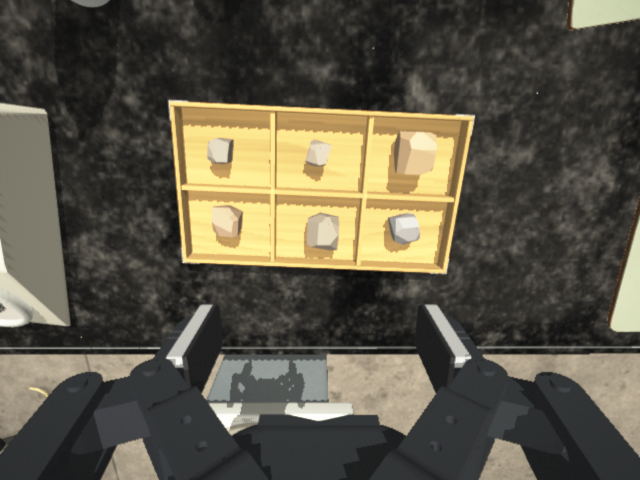

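The wrist view shows all six stones clearly. I'll start with the large stone at pixel (322,234), world (0.481,-0.107), with its yaw near -1°.

{"method": "step_arm", "body": {
  "motion": [
    {"dp": [-0.12, 0.0125, 0.2], "delta_rot": [0, 0, 0], "claw": 0.7},
    {"dp": [-0.24, 0.025, 0.4], "delta_rot": [0, 0, 0.004], "claw": 0.7},
    {"dp": [-0.24, 0.025, 0.6], "delta_rot": [0, 0, 0.004], "claw": 0.7},
    {"dp": [-0.24, 0.025, 0.8], "delta_rot": [0, 0, 0.004], "claw": 0.7},
    {"dp": [-0.24, 0.025, 1.0], "delta_rot": [0, 0, 0.004], "claw": 0.7},
    {"dp": [-0.24, 0.025, 1.0], "delta_rot": [0, 0, 0.004], "claw": 0.7},
    {"dp": [-0.24, 0.025, 1.0], "delta_rot": [0, 0, 0.004], "claw": 0.7},
    {"dp": [-0.24, 0.025, 1.0], "delta_rot": [0, 0, 0.004], "claw": 0.7},
    {"dp": [-0.24, 0.025, 1.0], "delta_rot": [0, 0, 0.004], "claw": 0.7},
    {"dp": [-0.24, 0.025, 1.0], "delta_rot": [0, 0, 0.004], "claw": 0.7}
  ],
  "grip_force": 40
}}

```text
time_s: 4.73
tcp_pos: [0.4828, -0.1062, 0.1054]
orientation: [179.9, -0.2, -0.7]
wrist_force: [-0.1, -0.6, -0.1]
opening: 0.0599
finger_force: 0.0
```

{"method": "step_arm", "body": {
  "motion": [
    {"dp": [0, 0, 0.15], "delta_rot": [0, 0, 0], "claw": 0.7},
    {"dp": [0, 0, 0.3], "delta_rot": [0, 0, 0], "claw": 0.7},
    {"dp": [0, 0, 0.42], "delta_rot": [0, 0, 0], "claw": 0.7},
    {"dp": [0, 0, 0.475], "delta_rot": [0, 0, 0], "claw": 0.7},
    {"dp": [0, 0, 0.475], "delta_rot": [0, 0, 0], "claw": 0.7},
    {"dp": [0, 0, 0.475], "delta_rot": [0, 0, 0], "claw": 0},
    {"dp": [0, 0, 0.475], "delta_rot": [0, 0, 0], "claw": 0},
    {"dp": [0, 0, 0.475], "delta_rot": [0, 0, 0], "claw": 0},
    {"dp": [0, 0, 0.475], "delta_rot": [0, 0, 0], "claw": 0},
    {"dp": [0, 0, 0.475], "delta_rot": [0, 0, 0], "claw": 0}
  ]
}}

```text
time_s: 5.57
tcp_pos: [0.4824, -0.1061, 0.0098]
orientation: [179.9, -0.1, -0.7]
wrist_force: [-1.0, 0.2, 11.0]
opening: 0.0394
finger_force: 42.0
```

{"method": "step_arm", "body": {
  "motion": [
    {"dp": [0, 0, -0.1], "delta_rot": [0, 0, 0], "claw": 0},
    {"dp": [0, 0, -0.25], "delta_rot": [0, 0, 0], "claw": 0},
    {"dp": [0, 0, -0.45], "delta_rot": [0, 0, 0], "claw": 0},
    {"dp": [0.05, -0.15, -0.6], "delta_rot": [0, 0, 0], "claw": 0},
    {"dp": [0.1, -0.3, -0.7], "delta_rot": [0, 0, 0], "claw": 0},
    {"dp": [0.15, -0.45, -0.8], "delta_rot": [0, 0, 0], "claw": 0},
    {"dp": [0.2, -0.6, -0.9], "delta_rot": [0, 0, 0], "claw": 0},
    {"dp": [0.25, -0.75, -1.0], "delta_rot": [0, 0, 0], "claw": 0},
    {"dp": [0.29, -0.88, -1.0], "delta_rot": [0, 0, 0], "claw": 0},
    {"dp": [0.32, -1.0, -1.0], "delta_rot": [0, 0, 0], "claw": 0}
  ]
}}

```text
time_s: 6.4
tcp_pos: [0.549, 0.0953, 0.2109]
orientation: [-180.0, -0.2, -0.7]
wrist_force: [0.5, -0.6, -2.1]
opening: 0.0396
finger_force: 41.4
```

{"method": "step_arm", "body": {
  "motion": [
    {"dp": [0.05, -0.15, 0], "delta_rot": [0, 0, 0], "claw": 0},
    {"dp": [0.1, -0.3, 0], "delta_rot": [0, 0, 0], "claw": 0},
    {"dp": [0.15, -0.45, 0], "delta_rot": [0, 0, 0], "claw": 0},
    {"dp": [0.2, -0.6, 0], "delta_rot": [0, 0, 0], "claw": 0},
    {"dp": [0.23, -0.75, 0], "delta_rot": [0, 0, 0], "claw": 0},
    {"dp": [0.26, -0.88, 0], "delta_rot": [0, 0, 0], "claw": 0},
    {"dp": [0.27, -1.0, 0], "delta_rot": [0, 0, 0], "claw": 0},
    {"dp": [0.27, -1.0, 0], "delta_rot": [0, 0, 0], "claw": 0},
    {"dp": [0.27, -1.0, 0], "delta_rot": [0, 0, 0], "claw": 0},
    {"dp": [0.27, -1.0, 0], "delta_rot": [0, 0, 0], "claw": 0}
  ]
}}

```text
time_s: 7.23
tcp_pos: [0.6041, 0.2925, 0.209]
orientation: [180.0, -0.0, -0.7]
wrist_force: [0.4, 0.3, -1.1]
opening: 0.0395
finger_force: 41.3
```

{"method": "step_arm", "body": {
  "motion": [
    {"dp": [-0.01, -0.1, 0.05], "delta_rot": [0, 0, 0], "claw": 0},
    {"dp": [-0.02, -0.15, 0.12], "delta_rot": [0, 0, 0], "claw": 0},
    {"dp": [-0.02, -0.15, 0.18], "delta_rot": [0, 0, 0], "claw": 0},
    {"dp": [-0.02, -0.15, 0.23], "delta_rot": [0, 0, 0], "claw": 0},
    {"dp": [-0.02, -0.15, 0.26], "delta_rot": [0, 0, 0], "claw": 0},
    {"dp": [-0.02, -0.15, 0.28], "delta_rot": [0, 0, 0], "claw": 0},
    {"dp": [-0.02, -0.15, 0.3], "delta_rot": [0, 0, 0], "claw": 0},
    {"dp": [-0.02, -0.15, 0.32], "delta_rot": [0, 0, 0], "claw": 0},
    {"dp": [-0.02, -0.15, 0.34], "delta_rot": [0, 0, 0], "claw": 0},
    {"dp": [-0.02, -0.15, 0.355], "delta_rot": [0, 0, 0], "claw": 0}
  ]
}}

```text
time_s: 8.07
tcp_pos: [0.6011, 0.3226, 0.1372]
orientation: [-180.0, -0.0, -0.7]
wrist_force: [0.3, -1.2, 0.8]
opening: 0.0393
finger_force: 41.6
```

```bash
python3 - <<'E'
from h import *
o=env.observe(); print(o["tcp_pos"],o["wrist_force"])
c=cap("side"); P=pts(c)
q=P.reshape(-1,3); m=(q[:,2]>.125)&(q[:,2]<.16)&(np.hypot(q[:,0]-.56,q[:,1]-.323)>.083)&(np.hypot(q[:,0]-.56,q[:,1]-.323)<.095); print(np.percentile(q[m][:,2],[5,50,90,98]))
cv2.imwrite("pics/s1.png",cv2.resize(c["img"][120:225,235:385],None,fx=5,fy=5,interpolation=cv2.INTER_CUBIC)[:,:,::-1])
E
```

```text
[0.60105603 0.32262852 0.1372468 ] [ 0.29797919 -1.15143513  0.76863384]
[0.13084074 0.13871778 0.14345315 0.14566879]
```

View pics/s1.png

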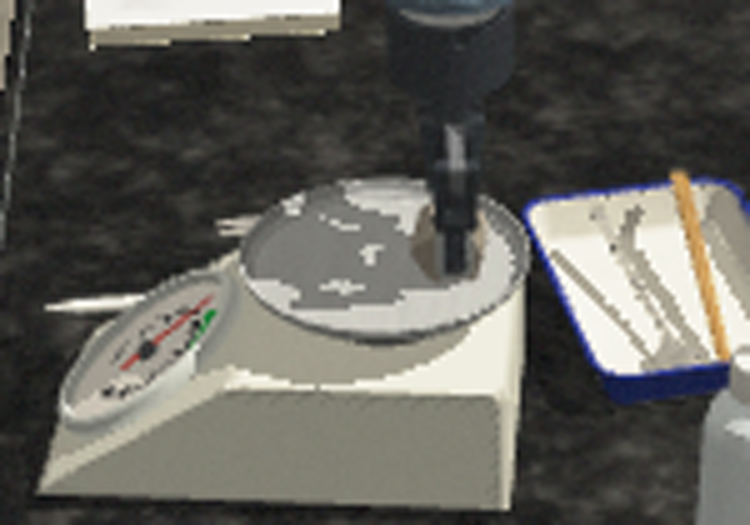

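The stone rests on the pan; the needle (tip near (210,300)) stands just short of the green arc at (207,325). I'll release and rise.

{"method": "step_arm", "body": {
  "motion": [
    {"dp": [0, 0, 0], "delta_rot": [0, 0, 0], "claw": 0.55},
    {"dp": [0, 0, 0], "delta_rot": [0, 0, 0], "claw": 0.6},
    {"dp": [0, 0, 0], "delta_rot": [0, 0, 0], "claw": 0.7},
    {"dp": [0, 0, 0], "delta_rot": [0, 0, 0], "claw": 0.7},
    {"dp": [0, 0, -0.1], "delta_rot": [0, 0, 0], "claw": 0.7},
    {"dp": [0, 0, -0.25], "delta_rot": [0, 0, 0], "claw": 0.7},
    {"dp": [0, 0, -0.4], "delta_rot": [0, 0, 0], "claw": 0.7},
    {"dp": [-0.05, 0.2, -0.55], "delta_rot": [0, 0, 0], "claw": 0.7},
    {"dp": [-0.1, 0.4, -0.6], "delta_rot": [0, 0, 0], "claw": 0.6},
    {"dp": [-0.1, 0.6, -0.6], "delta_rot": [0, 0, 0], "claw": 0.6}
  ]
}}

```text
time_s: 8.95
tcp_pos: [0.5795, 0.2104, 0.26]
orientation: [-179.9, -0.2, -0.6]
wrist_force: [1.2, -0.6, 0.4]
opening: 0.0512
finger_force: 0.0
```

```bash
cat > dial.py <<'E'
from h import *
c=cap("side"); F=f(c); R=Rot(c["rotation"])
hsv=cv2.cvtColor(c["img"],cv2.COLOR_RGB2HSV).astype(int)
roi=np.zeros((480,640),bool); roi[172:205,247:282]=1
g=roi&(hsv[...,0]>40)&(hsv[...,0]<85)&(hsv[...,1]>80); r=roi&((hsv[...,0]<10)|(hsv[...,0]>170))&(hsv[...,1]>100)
n=np.array([-.566,.1034,.818]); n/=np.linalg.norm(n); p0=np.array([.4053,.3484,.0616])
def hit(m):
    v,u=np.nonzero(m); d=np.stack([(u-c["cx"])/F,(v-c["cy"])/F,np.ones(len(u))],-1)@R.T
    o=np.array(c["eye"]); t=((p0-o)@n)/(d@n); X=o+t[:,None]*d-p0
    right=np.cross([0,0,1],n); right/=np.linalg.norm(right); right*=-np.sign(right[1]); up=np.cross(n,right); up*=np.sign(up[2])
    return np.c_[X@right,X@up]*1000
G,N=hit(g),hit(r)
print("green",np.round(G).tolist(),np.degrees(np.arctan2(*(G.mean(0))))); print("red",np.round(N).tolist())
d=np.linalg.svd(N-N.mean(0))[2][0]; print("needle line angle",np.degrees(np.arctan2(d[0],d[1])))
print(env.observe()["tcp_pos"],env.observe()["time_s"])
E
python3 dial.py
```

```text
green [[-7.0, 48.0], [-3.0, 53.0], [0.0, 50.0], [5.0, 55.0], [8.0, 52.0], [11.0, 48.0], [18.0, 50.0], [21.0, 47.0]] 7.506246668000002
red [[-31.0, 34.0], [-28.0, 30.0], [-29.0, 22.0], [-24.0, 27.0], [-21.0, 23.0], [-22.0, 15.0], [-18.0, 20.0], [-19.0, 11.0], [-15.0, 16.0], [-16.0, 8.0], [-12.0, 13.0], [-13.0, 4.0], [-9.0, 9.0], [-0.0, -10.0], [-1.0, -19.0], [3.0, -13.0], [6.0, -17.0]]
needle line angle 146.16619172528883
[0.57938537 0.20301711 0.25930716] 9.0
```

```bash
python3 - <<'E'
from h import *
c=cap("wrist"); F=f(c); q=(np.array([.405,.348,.062])-c["eye"])@Rot(c["rotation"]); u,v=F*q[0]/q[2]+c["cx"],F*q[1]/q[2]+c["cy"]; print(u,v,env.observe()["tcp_pos"])
cv2.imwrite("pics/w1.png",c["img"][:,:,::-1])
E
```

```text
197.80486604893574 356.11161298169196 [0.57961956 0.20572581 0.25850953]
```

View pics/w1.png

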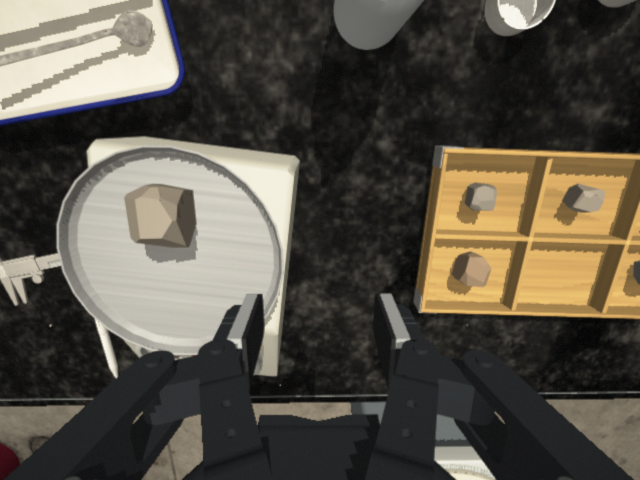

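Finger hides the dial (at (198,356)); the stone sits well on the pan at (160,215). I'll shift back in x to see the dial clearly.

{"method": "step_arm", "body": {
  "motion": [
    {"dp": [-0.2, 0, 0], "delta_rot": [0, 0, 0], "claw": 0.6},
    {"dp": [-0.4, 0, 0], "delta_rot": [0, 0, 0], "claw": 0.6},
    {"dp": [-0.6, 0, 0], "delta_rot": [0, 0, 0], "claw": 0.6},
    {"dp": [-0.8, 0, 0], "delta_rot": [0, 0, 0], "claw": 0.6},
    {"dp": [-0.85, 0, 0], "delta_rot": [0, 0, 0], "claw": 0.6},
    {"dp": [-0.85, 0, 0], "delta_rot": [0, 0, 0], "claw": 0.6},
    {"dp": [-0.85, 0, 0], "delta_rot": [0, 0, 0], "claw": 0.6},
    {"dp": [-0.85, 0, 0], "delta_rot": [0, 0, 0], "claw": 0.6},
    {"dp": [-0.85, 0, 0], "delta_rot": [0, 0, 0], "claw": 0.6},
    {"dp": [-0.85, 0, 0], "delta_rot": [0, 0, 0], "claw": 0.6}
  ]
}}

```text
time_s: 9.88
tcp_pos: [0.4106, 0.2124, 0.2567]
orientation: [180.0, -0.0, -0.7]
wrist_force: [-0.6, -0.7, 0.2]
opening: 0.0512
finger_force: 0.0
```

```bash
cat > wd.py <<'E'
from h import *
c=cap("wrist"); F=f(c); R=Rot(c["rotation"]); o=np.array(c["eye"])
n=np.array([-.566,.1034,.818]); n/=np.linalg.norm(n); p0=np.array([.401,.353,.0588])
right=np.cross(n,[0,0,1]); right/=np.linalg.norm(right); right*=-np.sign(right[1]); up=np.cross(n,right); up*=np.sign(up[2])
s=(np.arange(480)-240)/3000.; A,B=np.meshgrid(s,-s)
X=p0+A[...,None]*right+B[...,None]*up; q=(X-o)@R
im=cv2.remap(c["img"],(F*q[...,0]/q[...,2]+c["cx"]).astype(np.float32),(F*q[...,1]/q[...,2]+c["cy"]).astype(np.float32),cv2.INTER_CUBIC)
import sys; cv2.imwrite(sys.argv[1],im[:,:,::-1])
h=cv2.cvtColor(im,cv2.COLOR_RGB2HSV).astype(int)
def mask(g): return g&(np.hypot(A,B)<.062)
g=mask((h[...,0]>40)&(h[...,0]<85)&(h[...,1]>80)); r=mask(((h[...,0]<10)|(h[...,0]>170))&(h[...,1]>120))
ys,xs=np.nonzero(r); L=cv2.fitLine(np.c_[xs,ys].astype(np.float32),cv2.DIST_HUBER,0,.01,.01).ravel(); print("needle line",L,np.degrees(np.arctan2(L[0],-L[1])))
ys,xs=np.nonzero(g); print("green px",len(xs),xs.mean(),ys.mean(),xs.min(),xs.max(),ys.min(),ys.max())
print(env.observe()["tcp_pos"],env.observe()["time_s"])
E
python3 wd.py pics/wd1.png
```

```text
needle line [  0.566753     0.82388777 232.42245    189.01144   ] 145.47588
green px 2126 286.01552210724367 73.00940733772343 239 344 55 97
[0.41040755 0.21233605 0.25664617] 9.9333
```

View pics/wd1.png

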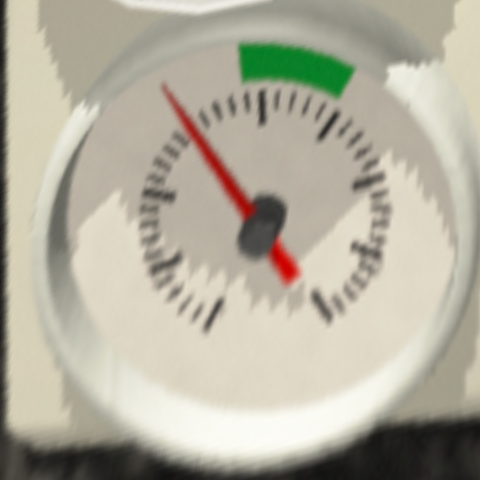

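The rectified dial shows the green arc from (240,60) to (350,85) around the hub at (262,225). That is about 190–244 g, middle about 217 g. The needle now reads about 155 g. Adding the medium stone at (0.496,0.015) should give about 235 g, which is inside.

{"method": "step_arm", "body": {
  "motion": [
    {"dp": [0.08, 0.18, 0], "delta_rot": [0, 0, 0.01], "claw": 0.6},
    {"dp": [0.16, 0.36, 0], "delta_rot": [0, 0, 0.02], "claw": 0.6},
    {"dp": [0.24, 0.54, 0.1], "delta_rot": [0, 0, 0.038], "claw": 0.6},
    {"dp": [0.33, 0.72, 0.25], "delta_rot": [0, 0, 0.038], "claw": 0.6},
    {"dp": [0.4, 0.88, 0.4], "delta_rot": [0, 0, 0.038], "claw": 0.6},
    {"dp": [0.44, 0.98, 0.55], "delta_rot": [0, 0, 0.038], "claw": 0.6},
    {"dp": [0.44, 0.98, 0.7], "delta_rot": [0, 0, 0.038], "claw": 0.6},
    {"dp": [0.44, 0.98, 0.8], "delta_rot": [0, 0, 0.038], "claw": 0.6},
    {"dp": [0.44, 0.98, 0.8], "delta_rot": [0, 0, 0.038], "claw": 0.6},
    {"dp": [0.44, 0.98, 0.8], "delta_rot": [0, 0, 0.038], "claw": 0.6}
  ]
}}

```text
time_s: 10.77
tcp_pos: [0.495, 0.0152, 0.0964]
orientation: [180.0, 0.1, -7.6]
wrist_force: [0.5, -0.0, 0.3]
opening: 0.0514
finger_force: 0.0
```

{"method": "step_arm", "body": {
  "motion": [
    {"dp": [0.005, 0, 0.14], "delta_rot": [0, 0, 0], "claw": 0.6},
    {"dp": [0.005, 0, 0.28], "delta_rot": [0, 0, 0], "claw": 0.6},
    {"dp": [0.005, 0, 0.38], "delta_rot": [0, 0, 0], "claw": 0.6},
    {"dp": [0.005, 0, 0.43], "delta_rot": [0, 0, 0], "claw": 0.6},
    {"dp": [0.005, 0, 0.43], "delta_rot": [0, 0, 0], "claw": 0.6},
    {"dp": [0.005, 0, 0.43], "delta_rot": [0, 0, 0], "claw": 0},
    {"dp": [0.005, 0, 0.43], "delta_rot": [0, 0, 0], "claw": 0},
    {"dp": [0.005, 0, 0.43], "delta_rot": [0, 0, 0], "claw": 0},
    {"dp": [0.005, 0, 0.43], "delta_rot": [0, 0, 0], "claw": 0},
    {"dp": [0.005, 0, 0.43], "delta_rot": [0, 0, 0], "claw": 0}
  ]
}}

```text
time_s: 11.6
tcp_pos: [0.4973, 0.0152, 0.0125]
orientation: [-180.0, -0.2, -7.5]
wrist_force: [-0.2, 1.7, 10.4]
opening: 0.0307
finger_force: 41.2
```

{"method": "step_arm", "body": {
  "motion": [
    {"dp": [0, 0, -0.1], "delta_rot": [0, 0, 0], "claw": 0},
    {"dp": [0, 0, -0.25], "delta_rot": [0, 0, 0], "claw": 0},
    {"dp": [0, 0, -0.45], "delta_rot": [0, 0, 0], "claw": 0},
    {"dp": [0, -0.05, -0.65], "delta_rot": [0, 0, 0], "claw": 0},
    {"dp": [0, -0.15, -0.85], "delta_rot": [0, 0, 0], "claw": 0},
    {"dp": [-0.01, -0.28, -0.96], "delta_rot": [0, 0, 0], "claw": 0},
    {"dp": [-0.01, -0.42, -1.0], "delta_rot": [0, 0, 0], "claw": 0},
    {"dp": [-0.02, -0.56, -1.0], "delta_rot": [0, 0, 0], "claw": 0},
    {"dp": [-0.02, -0.7, -1.0], "delta_rot": [0, 0, 0], "claw": 0},
    {"dp": [-0.02, -0.8, -1.0], "delta_rot": [0, 0, 0], "claw": 0}
  ]
}}

```text
time_s: 12.43
tcp_pos: [0.5134, 0.1765, 0.2126]
orientation: [-179.9, -0.1, -7.5]
wrist_force: [0.6, -1.1, -0.6]
opening: 0.031
finger_force: 40.2
```

{"method": "step_arm", "body": {
  "motion": [
    {"dp": [0, -0.15, 0], "delta_rot": [0, 0, 0], "claw": 0},
    {"dp": [0, -0.3, 0], "delta_rot": [0, 0, 0], "claw": 0},
    {"dp": [-0.01, -0.45, 0], "delta_rot": [0, 0, 0], "claw": 0},
    {"dp": [-0.02, -0.58, 0], "delta_rot": [0, 0, 0], "claw": 0},
    {"dp": [-0.02, -0.68, 0], "delta_rot": [0, 0, 0], "claw": 0},
    {"dp": [-0.02, -0.75, 0], "delta_rot": [0, 0, 0], "claw": 0},
    {"dp": [-0.02, -0.75, 0.05], "delta_rot": [0, 0, 0], "claw": 0},
    {"dp": [-0.02, -0.75, 0.1], "delta_rot": [0, 0, 0], "claw": 0},
    {"dp": [-0.02, -0.75, 0.15], "delta_rot": [0, 0, 0], "claw": 0},
    {"dp": [-0.02, -0.75, 0.15], "delta_rot": [0, 0, 0], "claw": 0}
  ]
}}

```text
time_s: 13.27
tcp_pos: [0.5278, 0.3219, 0.1784]
orientation: [179.9, 0.2, -7.6]
wrist_force: [-0.9, -0.7, -1.1]
opening: 0.0315
finger_force: 40.1
```

{"method": "step_arm", "body": {
  "motion": [
    {"dp": [0, 0, 0.03], "delta_rot": [0, 0, 0], "claw": 0},
    {"dp": [0, 0, 0.07], "delta_rot": [0, 0, 0], "claw": 0},
    {"dp": [0, 0, 0.11], "delta_rot": [0, 0, 0], "claw": 0},
    {"dp": [0, 0, 0.14], "delta_rot": [0, 0, 0], "claw": 0},
    {"dp": [0, 0, 0.16], "delta_rot": [0, 0, 0], "claw": 0},
    {"dp": [0, 0, 0.175], "delta_rot": [0, 0, 0], "claw": 0},
    {"dp": [0, 0, 0.185], "delta_rot": [0, 0, 0], "claw": 0},
    {"dp": [0, 0, 0.195], "delta_rot": [0, 0, 0], "claw": 0},
    {"dp": [0, 0, 0.205], "delta_rot": [0, 0, 0], "claw": 0},
    {"dp": [0, 0, 0.213], "delta_rot": [0, 0, 0], "claw": 0}
  ]
}}

```text
time_s: 14.1
tcp_pos: [0.5292, 0.3236, 0.1383]
orientation: [-180.0, -0.0, -7.5]
wrist_force: [0.4, 1.0, -0.3]
opening: 0.031
finger_force: 40.2
```

```bash
python3 dial.py | tail -3; python3 -c "
from rig import env; print(env.observe()['wrist_force'])"
```

```text
red [[-4.0, 45.0], [-5.0, 36.0], [-1.0, 41.0], [-6.0, 27.0], [-2.0, 32.0], [-7.0, 18.0], [-3.0, 24.0], [1.0, 29.0], [-9.0, 9.0], [-4.0, 15.0], [0.0, 20.0], [-5.0, 6.0], [-1.0, 11.0], [-2.0, 3.0], [-9.0, -21.0], [-5.0, -15.0], [-1.0, -19.0]]
needle line angle -177.37241947473836
[0.52906884 0.32355486 0.13799366] 14.15
[ 0.32585356  0.2061677  -0.93929573]
```

{"method": "step_arm", "body": {
  "motion": [
    {"dp": [0, 0, 0.005], "delta_rot": [0, 0, 0], "claw": 0},
    {"dp": [0, 0, 0.008], "delta_rot": [0, 0, 0], "claw": 0},
    {"dp": [0, 0, 0.008], "delta_rot": [0, 0, 0], "claw": 0.42},
    {"dp": [0, 0, 0.008], "delta_rot": [0, 0, 0], "claw": 0.5},
    {"dp": [0, 0, 0.008], "delta_rot": [0, 0, 0], "claw": 0.6},
    {"dp": [0, 0, 0.008], "delta_rot": [0, 0, 0], "claw": 0.6},
    {"dp": [0, 0, -0.1], "delta_rot": [0, 0, 0], "claw": 0.6},
    {"dp": [0, 0, -0.25], "delta_rot": [0, 0, 0], "claw": 0.6},
    {"dp": [-0.1, 0.1, -0.45], "delta_rot": [0, 0, 0], "claw": 0.6},
    {"dp": [-0.2, 0.25, -0.6], "delta_rot": [0, 0, 0], "claw": 0.6}
  ]
}}

```text
time_s: 14.98
tcp_pos: [0.4895, 0.2869, 0.2517]
orientation: [-179.9, -0.1, -7.5]
wrist_force: [0.1, 0.0, 1.0]
opening: 0.0513
finger_force: 0.0
```

{"method": "step_arm", "body": {
  "motion": [
    {"dp": [-0.1, 0.1, 0], "delta_rot": [0, 0, 0], "claw": 0.6},
    {"dp": [-0.2, 0.2, 0], "delta_rot": [0, 0, 0], "claw": 0.6},
    {"dp": [-0.3, 0.3, 0], "delta_rot": [0, 0, 0], "claw": 0.6},
    {"dp": [-0.4, 0.35, 0], "delta_rot": [0, 0, 0], "claw": 0.6},
    {"dp": [-0.45, 0.35, 0], "delta_rot": [0, 0, 0], "claw": 0.6},
    {"dp": [-0.45, 0.35, 0], "delta_rot": [0, 0, 0], "claw": 0.6},
    {"dp": [-0.45, 0.35, 0], "delta_rot": [0, 0, 0], "claw": 0.6},
    {"dp": [-0.45, 0.35, 0], "delta_rot": [0, 0, 0], "claw": 0.6},
    {"dp": [-0.45, 0.35, 0], "delta_rot": [0, 0, 0], "claw": 0.6},
    {"dp": [-0.45, 0.35, 0], "delta_rot": [0, 0, 0], "claw": 0.6}
  ]
}}

```text
time_s: 15.82
tcp_pos: [0.3913, 0.2287, 0.2499]
orientation: [180.0, -0.0, -7.5]
wrist_force: [0.4, 0.3, -0.6]
opening: 0.0513
finger_force: 0.0
```

```bash
python3 wd.py pics/wd2.png; python3 dial.py | tail -2
```

```text
needle line [  0.42195758  -0.90661556 281.00107    182.23372   ] 24.958239
green px 2092 284.5325047801147 72.8312619502868 239 345 55 98
[0.39115641 0.22862829 0.24987085] 15.8667
needle line angle -154.0559098810238
[0.39101943 0.22857376 0.24987979] 15.9167
```

View pics/wd2.png

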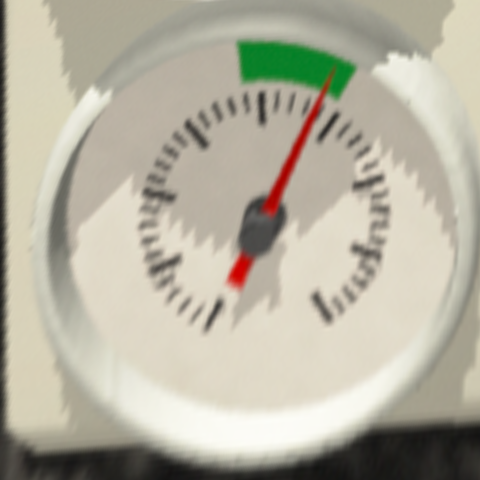

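The needle tip at (332,68) lies inside the green arc, which runs from (239,60) to (353,70). Both cameras put it about 13° from the middle, and the limit is 20°. The gripper is empty and clear of everything, so I'll hand in.

```bash
python3 -c "
from rig import env; print(env.observe()['qvel'].round(2)); print(env.job_done())"
```

```text
[ 0.12 -0.14  0.3  -0.02  0.03 -0.01]
the job is handed in; nothing more can be done
None
```

I set one large and one medium stone on the pan (about 235 g), the needle came to rest inside the green sector towards its heavy end, the other four stones are still in the tray, and the job is handed in; no verdict came back.

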